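# Cock and lock the sprung beam shutter

### The job

First lift the alignment block off the shutter rig and stand it upright in the open tray. Then draw the lock bolt out and park its knob in the side notch, draw the sprung shutter arm back until it hooks on its hair-trigger catch and leave it there, and then let the lock bolt spring fully home again in front of the hooked arm. Do not let the shutter arm fly back, do not drop the block, and leave the bottle, the jar and the screwdriver where they are.

Things in the scene. Friction and masses are not known exactly. Their poses are not given: they have to be found in the camera images.
- rig: Shutter rig, fixed. Origin on the table under it; x to its far side, y to its left, z up (rig offsets below are in this frame). Dark base plate 250 x 330 mm, 12 mm thick, from x -125 to +125 and y -185 to +145 mm. On it: housing, sprung arm, catch, lock bolt.
- housing_edge (a point): Middle of the lower front edge of the rig's grey housing, rig (50, 0, 125) mm. The housing fills x +50 to +120, y -130 to +130, z 125 to 190 mm, on two rear posts. The arm's handle at rest stands right below this edge: reach it only with the tool tilted about 30 to 45 degrees, coming from the robot's side.
- shutter (a joint): Shutter arm angle, rad: 0 at rest (pointing to the rig's -y, under the housing's edge), grows as the handle is drawn towards the robot (clockwise from above); stop at 0.95. Draw past 0.83 to hook it; it then rests near 0.80. Spring: 3 N at the handle at rest, 8 N drawn; let go unhooked it flies back. The bolt, when home, stops it at about 0.4 coming from rest, 0.6 from hooked.
- shutter_hinge (a point): The arm's vertical hinge axis, at arm height: rig (50, 100, 42) mm. The arm is a flat aluminium bar, 16 mm wide, z 36 to 48 mm, to 172 mm from the hinge, with a 60 mm dark disc half-way.
- shutter_grip (a point): The grasp point on the arm's handle, a black upright round post of 18 mm diameter, z 48 to 106 mm, 150 mm from the hinge; this point is at z 82 mm. The post may turn between the fingers.
- catch (a joint): Catch hook angle in rad: 0 closed (sprung very lightly), grows as the hook is pushed outward, away from the arm's hinge. The arm's lower pin pushes it aside by itself (to about 0.11) and it then snaps shut behind the pin. Opening it about 0.08 while the arm is hooked (1 to 2 N on it) fires the arm.
- catch_barb (a point): Top of the steel catch hook's barb, z 30 mm: the whole catch is 14 to 30 mm above the table, under the level of the arm, with its pivot 65 mm away on the robot's side of the barb.
- bolt (a joint): Lock bolt travel in m: 0 fully home, grows as its knob is drawn to the rig's -y; stop at 0.042. Spring 2.4 N home to 5 N; snaps home when let go unless the knob is parked.
- knob (a joint): Sideways place of the bolt's knob in m: 0 in the long slot, 0.014 fully in the notch, which goes to the rig's -x (towards the robot). It can move sideways only while the bolt is drawn 0.036 or more; let go in the notch, the bolt rests at about 0.033 and stays. The notch face is slightly undercut: draw the bolt to 0.038 again before pushing the knob out of the notch to +x.
- knob_grip (a point): The grasp point on the bolt's knob, a steel upright round post of 18 mm diameter, z 64 to 98 mm; this point is at z 84 mm. At rig (-30, -105) mm when home. The slot plate below it has its top at z 60 mm. Free to be taken from straight above.
- block_mid (a point): Centre of the loose alignment block, black, 40 x 40 x 70 mm tall, 0.14 to 0.28 kg, standing on the rig's base plate (top at z 12 mm) in the arm's way; its sides are along this frame's x and y. Rig's housing is about 60 mm behind its far side, above z 125 mm.
- tray_in (a point): Centre of the inner floor (z 5 mm) of the open grey tray, fixed: outside 140 x 140 mm, 20 mm high, walls 5 mm. It stands left or right of the rig; a closed black flat case of 130 x 130 x 30 mm stands on the other side.
- bottle: Bystander: amber bottle, diameter 60, 150 mm tall, loose; origin under its centre.
- jar: Bystander: white jar, diameter 70, 80 mm tall, loose; origin under its centre.
- driver: Bystander: screwdriver lying on the table to the left of the rig, loose.

How it is judged:
By the outcome, as a careful person would: the job done as asked, in the order asked, and still so for the second after the job is handed in, with the robot touching nothing.
It also fails if it takes over 72 s, if anything falls off the work surface, if the arm or the gripper's body presses on something with over 40 N, if the wrist force passes 120 N, or if a joint passes its speed limit or range.

### The arm

A 6-joint arm with a two-finger parallel gripper is mounted at the origin on the work surface. World frame = base frame: x ahead of the robot, y to its left, z up, the work surface at z = 0. Lengths are in mm, angles in degrees, forces in N, time in s.
With the tool pointing down it reaches from about 300 to 850 mm from the base axis. Payload 4.2 kg.
Tool frame: the origin (TCP) lies on the centre line of the jaws, within the pads' length; the fingertips stand 14 mm ahead of it and the grasp point (between the pads) lies 5 mm behind it; z points along the fingers, y is the line along which they close (so a half turn about z gives the same grasp; the last joint's range is limited). The gripper opens to 91 mm and grips with 3 to 60 N. Pads are 32 mm wide; open, the fingers measure 118 mm over their backs; the gripper's body (76 mm by 178 mm) begins 60 mm behind the grasp point.
Start: joints at [-67.666, 18.312, 89.639, -0, 72.044, -1.146], TCP at [229.099, -527.404, 227.976] pointing down, gripper open.
Joint ranges: [-177.97, 177.97], [-48.28, 115.42], [12.27, 149.76], [-77.06, 257.06], [2.81, 150.46], [-146.56, 146.56]. Speed limits (degrees/s): [147.25, 147.25, 180, 180, 180, 180].

### API

Orientations are given as [roll, pitch, yaw] about the fixed x, y, z axes, in that order (R = Rz(yaw) Ry(pitch) Rx(roll)).
In Python, from workcell import env gives the robot as it stands.
- The arm moves only by the tool arm_command, never from a script. Its argument "motion" is a list of rows, each an object with "offset": the shift along the tool's x, y, z in m, a list of three; "spin": the turn about the tool's z in rad. In form: [{"offset": [tx, ty, tz], "spin": spin}, ...]. A call has 1 to 5 rows; each row shifts and turns the commanded pose from where the row before left it, along the tool's axes as they then stand; what a row does not reach is not made up. A row lasts 1/8 s, in which the tool goes at most 62.5 mm and 10.7 degrees, less where a joint would pass 70% of its speed; a pose out of reach is approached as far as the arm can. A call with a gripper value outside its range is refused whole. "jaw" is the finger opening in m, from 0 to 0.0912, set as the call begins (left out, the last holds). The fingers move at their own pace and stop on an object; "newtons" is the grip in N (left out, the last holds). Time passes only in rows, so rows that do not move let the fingers close. It gives the time, the measured TCP pose, the force, the opening and the grip force at its end, in the units of the state.
- env.state(): the state, without advancing time (a new reading comes with each control period).
- env.grab_frame(name): name is "side" or "top"; returns (picture, depth): 480x640x3 uint8, blue, green, red; 480x640 float32, mm along the optical axis (not along the pixel's ray), 0 where there is no reading.
- env.camera_model(name): a dict with "fx", "fy", "cx", "cy" (pixels), "k1" (the pictures are not rectified: a ray, as slopes to the right and down, at radius r is drawn at 1 + k1 r^2 times it, then the intrinsics apply), "eye" and "rotation" of the camera in the world. Camera axes: x right, y down, z forward; pixel columns grow to the right and rows downward; lengths in mm; the calibration is good to about 2 mm. A picture is of the moment at which its call begins. camera_model takes no time and is no camera call.
- env.job_done(): hands the job in; it is judged then, once.
Trained networks look in the newest picture that a camera, given by its name, has taken for a name from the list of things; names that differ only in an ending like _2 or _b are one class to them, and where a whole thing is asked for, a point or a joint stands for the part that bears it (a point fixed in the world has none). Each returns a list of dicts, best first, with "score" (0 to 1); they miss things now and then, are a little off and sometimes report something else, mostly with a low value. They report only what shows in the picture. A call takes as long as a camera call.
- env.boxes_of(camera, target): "bbox" ([left, top, right, bottom] in pixels, round what is visible of it).
- env.pinpoint(camera, target): "location" ([column, row] in pixels: a listed point, or the origin of a listed thing).
The state is a dict: "time_s": time; "qpos": joint angles; "qvel": joint speeds; "effort": joint torques, N m; "ee_pos": TCP position; "ee_rot": TCP orientation; "force": force on the tool from outside, world axes, zero at the start; "torque": the same for the moment, N m; "gripper_width": finger opening in mm; "gripper_force": force on a finger pad.
Only numpy, scipy, OpenCV 4.12 (cv2) and the standard library are available. Lean on these libraries where they do the work, as an engineer would, in place of code of your own. Each camera call takes 0.05 s, during which the arm holds its last target. There are 200 camera calls.

## Working session

There is one attempt and no reset: what is moved stays moved. The work goes in short steps, Python scripts to look and compute and a tool call to move; the robot and the scene stay as the last step left them, time stands still between calls to the robot, and variables do not carry over. Pictures are saved under pics/ and viewed, at most 10 in all, crops included, and the job is handed in when it is done.

Besides the shell and the picture viewer there is one more tool, called in YAML: its name, and indented under it one key for each argument. arm_command: Moves the arm, as the interface text tells. Its arguments: {"type":"object","properties":{"motion":{"type":"array"},"jaw":{"type":"number"},"newtons":{"type":"number"}},"required":["motion"]}

```bash
ls; mkdir -p pics
cat > h.py <<'E'
import numpy as np, cv2
from workcell import env
def ray(cam,px):
    m=env.camera_model(cam); K=np.array([[m['fx'],0,m['cx']],[0,m['fy'],m['cy']],[0,0,1.]])
    u=cv2.undistortPoints(np.array([[px]],float),K,np.array([m['k1'],0,0,0,0.]))[0,0]
    return np.array(m['eye'],float), np.array(m['rotation'],float)@np.array([u[0],u[1],1.])
def at_z(cam,px,z):
    e,d=ray(cam,px); return e+d*(z-e[2])/d[2]
def proj(cam,P):
    m=env.camera_model(cam); p=np.array(m['rotation'],float).T@(np.asarray(P,float)-np.array(m['eye'],float))
    x,y=p[0]/p[2],p[1]/p[2]; s=1+m['k1']*(x*x+y*y); return np.array([m['fx']*x*s+m['cx'],m['fy']*y*s+m['cy']])
def tri(pa,pb,ca='side',cb='top'):
    e1,d1=ray(ca,pa);e2,d2=ray(cb,pb)
    d1/=np.linalg.norm(d1);d2/=np.linalg.norm(d2)
    t=np.linalg.lstsq(np.c_[d1,-d2],e2-e1,rcond=None)[0]
    a=e1+t[0]*d1;b=e2+t[1]*d2
    return (a+b)/2,np.linalg.norm(a-b)
E
python3 - <<'E'
from h import *
np.set_printoptions(precision=1,suppress=True)
for c in ('side','top'):
    im,d=env.grab_frame(c); cv2.imwrite(f'pics/{c}0.png',im); np.save(f'{c}_d.npy',d)
    print(c,env.camera_model(c))
Z={'housing_edge':125,'shutter_hinge':42,'shutter_grip':82,'catch_barb':30,'knob_grip':84,'block_mid':47,'tray_in':5,'rig':0,'bottle':0,'jar':0,'driver':0}
for n,z in Z.items():
    r={}
    for c in ('side','top'):
        L=env.pinpoint(c,n)
        for q in L[:2]: print(n,c,np.round(q['location'],1),round(q['score'],2),at_z(c,q['location'],z))
        if L: r[c]=L[0]['location']
    if len(r)==2: print('   tri',*tri(r['side'],r['top']))
print(env.state())
E
```

```text
pics
side {'fx': 556.0872165890535, 'fy': 556.0872165890535, 'cx': 311.8070909288416, 'cy': 254.35911263203266, 'k1': -0.08327425471923913, 'eye': array([ -64.8,  601.4, 1039.1]), 'rotation': array([-137.4,   -1.1, -131.7])}
top {'fx': 511.5818724095328, 'fy': 511.5818724095328, 'cx': 321.62634089943185, 'cy': 238.34274512974423, 'k1': -0.022499026116536206, 'eye': array([ 378.7,   20.7, 1215.6]), 'rotation': array([-170. ,   -0.7,  -90.7])}Traceback (most recent call last):
  File "<stdin>", line 11, in <module>
  File "h.py", line 8, in at_z
    e,d=ray(cam,px); return e+d*(z-e[2])/d[2]
                                         ~^^^
IndexError: invalid index to scalar variable.
```

```bash
sed -i "s/np.array(m\['rotation'\],float)/Rm(m['rotation'])/; s/^from workcell/from scipy.spatial.transform import Rotation\nRm=lambda r: Rotation.from_euler('xyz',r,degrees=True).as_matrix()\nfrom workcell/" h.py
python3 - <<'E'
from h import *
np.set_printoptions(precision=1,suppress=True)
Z={'housing_edge':125,'shutter_hinge':42,'shutter_grip':82,'catch_barb':30,'knob_grip':84,'block_mid':47,'tray_in':5,'rig':0,'bottle':0,'jar':0,'driver':0}
for n,z in Z.items():
    r={}
    for c in ('side','top'):
        L=env.pinpoint(c,n)
        for q in L[:2]: print(n,c,np.round(q['location'],1),round(q['score'],2),at_z(c,q['location'],z))
        if L: r[c]=L[0]['location']
    if len(r)==2: print('   tri',*tri(r['side'],r['top']))
print(env.state())
E
```

```text
housing_edge side [295.3 230.2] 0.76 [634.6   7.4 125. ]
housing_edge top [321.5 213. ] 0.62 [627.6   3.8 125. ]
   tri [630.3   6.2 126.3] 7.586597913635938
shutter_hinge side [269.6 278.5] 0.64 [615.6 103.1  42. ]
shutter_hinge top [277.6 224.7] 0.83 [619.4 105.5  42. ]
   tri [617.7 104.1  41.7] 4.311707170991823
shutter_grip side [310.2 228.9] 0.73 [647.2 -51.1  82. ]
shutter_grip top [342.8 214.9] 0.6 [632.5 -45.2  82. ]
shutter_grip top [276.2 226.4] 0.26 [607.3 105.7  82. ]
   tri [631.8 -41.9  98.4] 7.428104415155113
catch_barb top [334.7 264.9] 0.71 [524.9 -27.   30. ]
knob_grip side [352.5 234.5] 0.59 [ 564.6 -114.7   84. ]
knob_grip side [271.  279.8] 0.53 [582.  124.1  84. ]
knob_grip top [374.  239.7] 0.5 [ 574.3 -114.2   84. ]
   tri [ 572.3 -117.4   77.4] 7.95540629322359
block_mid side [315.7 279.7] 0.93 [539.3  26.7  47. ]
block_mid top [312.5 256.5] 0.91 [542.8  24.5  47. ]
   tri [543.   24.1  41.9] 1.3339807918516782
tray_in side [229.  405.1] 0.85 [432.6 358.1   5. ]
tray_in top [168.8 305.4] 0.58 [436.3 362.7   5. ]
tray_in top [320.5 211.6] 0.18 [658.4   4.3   
[... 333 characters left out ...]
2596
jar side [382.9 200.4] 0.62 [ 660.3 -337.3    0. ]
jar top [460.1 211.8] 0.67 [ 656.1 -337.6    0. ]
   tri [ 656.8 -335.7    3. ] 3.526262389255745
driver side [187.5 321.1] 0.59 [667.5 304.3   0. ]
driver top [202.8 207.6] 0.91 [672.2 290.7   0. ]
   tri [679.2 297.1 -20.1] 5.437100094925733
{'time_s': 1.25, 'qpos': array([-67.7,  18.3,  89.6,   0. ,  72. ,  -1.1]), 'qvel': array([-0.1, -0.1,  0. , -0.1, -0.1,  0. ]), 'effort': array([  0. , -41.2, -23.2,   0.1,   0. ,  -0. ]), 'ee_pos': array([ 229.1, -527.4,  228. ]), 'ee_rot': array([180. ,  -0. ,  23.5]), 'force': array([-0.4, -0.5, -0.1]), 'torque': array([-0.,  0.,  0.]), 'gripper_force': 0.0, 'gripper_width': 91.00672949985221}
```

View pics/side0.png

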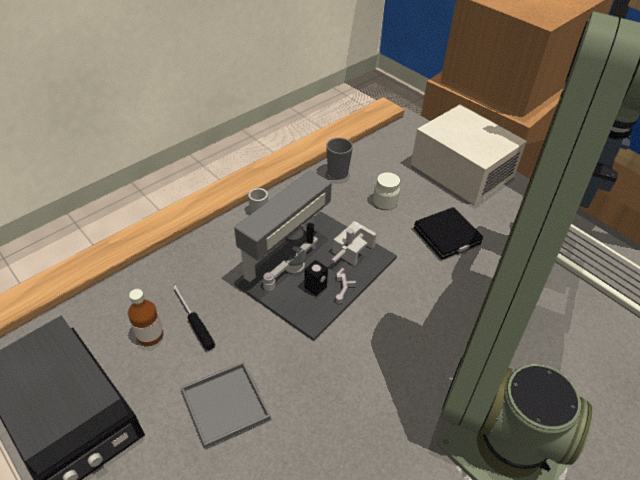

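View pics/top0.png

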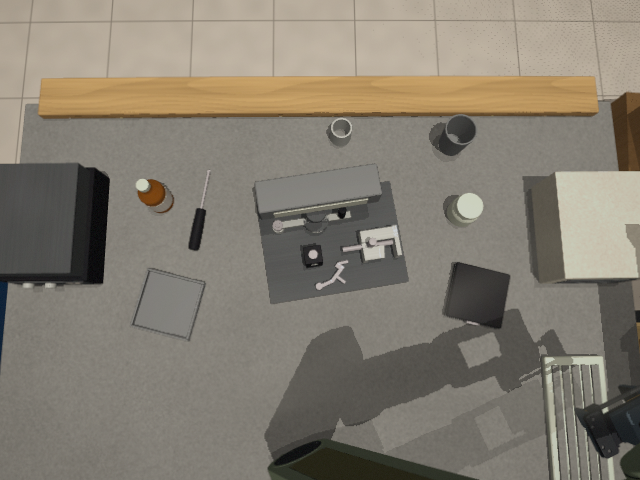

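Run:
```python
from h import *
np.set_printoptions(precision=1,suppress=True)
for p,n in [((270,302.5),'FL'),((408,283),'FR'),((389,182),'RR')]: print(n,at_z('top',p,12))
im=cv2.imread('pics/top0.png'); cv2.imwrite('pics/topc.png',cv2.resize(im[160:310,250:415],(792,720))[:600] if 0 else cv2.resize(im[160:310,250:415],None,fx=4,fy=4,interpolation=cv2.INTER_CUBIC))
# fit rig pose from network points
obs={'top':{'housing_edge':(321.5,213),'shutter_hinge':(277.6,224.7),'knob_grip':(374,239.7),'rig':(320.9,244.7)},
'side':{'housing_edge':(295.3,230.2),'shutter_hinge':(269.6,278.5),'knob_grip':(352.5,234.5),'rig':(311.7,276.3)}}
loc={'housing_edge':(50,0,125),'shutter_hinge':(50,100,42),'knob_grip':(-30,-105,84),'rig':(0,0,0),'FL':(-125,145,12),'FR':(-125,-185,12)}
obs['top'].update(FL=(270,302.5),FR=(408,283))
from scipy.optimize import least_squares
def W(p,l):
    c,s=np.cos(p[2]),np.sin(p[2]); return np.array([p[0]+c*l[0]-s*l[1],p[1]+s*l[0]+c*l[1],l[2]])
f=lambda p:np.concatenate([proj(c,W(p,loc[n]))-o for c in obs for n,o in obs[c].items()])
r=least_squares(f,[577,4,.14],loss='soft_l1'); print(r.x,np.degrees(r.x[2])); print(r.fun.reshape(-1,2))
```

```text
FL [440.3 124.9  12. ]
FR [ 482.3 -200.1   12. ]
RR [ 729.5 -163.8   12. ]
[581.9  -1.7   0.1] 7.661792998711166
[[-0.6 -1.8]
 [ 0.6  0.5]
 [-1.9  3.6]
 [ 2.4 -1.7]
 [-0.2  0.7]
 [ 0.6 -0.2]
 [ 1.6  0.2]
 [-1.  -0.4]
 [-1.9  0.6]
 [ 0.5 -0.1]]
```

View pics/topc.png

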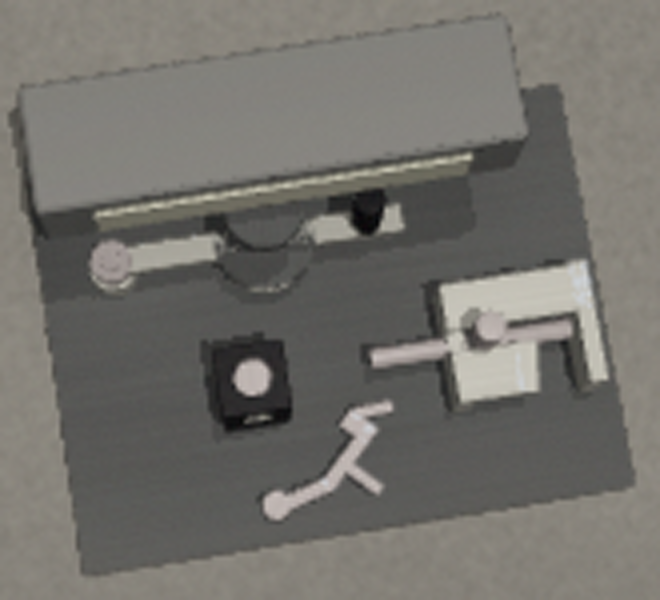

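```bash
cat > fit.py <<'E'
from h import *
np.set_printoptions(precision=1,suppress=True)
from scipy.optimize import least_squares
def W(p,l):
    c,s=np.cos(p[2]),np.sin(p[2]); return np.array([p[0]+c*l[0]-s*l[1],p[1]+s*l[0]+c*l[1],l[2]])
cr=lambda x,y:(250+(x+.5)/4-.5,160+(y+.5)/4-.5)
P=[((-125,145,12),cr(82,575)),((-125,-185,12),cr(635,485)),((125,-185,12),cr(560,85)),((120,130,190),cr(20,88)),((120,-130,190),cr(503,14)),((50,-130,190),cr(526,136)),((50,130,190),cr(42,213)),((-30,-105,98),cr(490,327))]
f=lambda p:np.concatenate([proj('top',W(p,l))-o for l,o in P])
r=least_squares(f,[577,4,.14],loss='soft_l1')
if __name__=='__main__':
    print(r.x,np.degrees(r.x[2])); print(r.fun.reshape(-1,2))
    p=r.x
    for n,l in dict(edge=(50,0,125),hinge=(50,100,42),knob=(-30,-105,84),handle0=(50,-50,82),handle8=(50-150*np.sin(.85),100-150*np.cos(.85),82)).items(): print(n,W(p,l))
    print('block',at_z('top',cr(253,378),84), 'blocktop corners',[at_z('top',cr(*q),82)[:2] for q in [(210,347),(283,340),(291,408),(219,418)]])
    print('barb',at_z('top',cr(362,418),30),'pivot',at_z('top',cr(277,505),30))
    # project onto side image
    for n,l in dict(edge=(50,0,125),hinge=(50,100,42),knob=(-30,-105,98),FL=(-125,145,12),FR=(-125,-185,12),tl=(50,130,190),tr=(50,-130,190)).items(): print(n,proj('side',W(p,l)))
    im=cv2.imread('pics/side0.png'); cv2.imwrite('pics/sidec.png',cv2.resize(im[170:340,225:405],None,fx=3.5,fy=3.5,interpolation=cv2.INTER_CUBIC))
    for p2 in [(150,269),(204.5,281),(189,340),(132,325)]: print('tray corner',at_z('top',p2,20))
E
python3 fit.py
```

```text
[582.7  -0.5   0.1] 8.446007738970737
[[-0.   0.2]
 [ 0.3  0.4]
 [-0.2 -0.5]
 [-1.4 -0.7]
 [ 1.  -0.8]
 [ 1.2  0.7]
 [-2.3  0.5]
 [ 0.2 -0.1]]
edge [632.2   6.9 125. ]
hinge [617.5 105.8  42. ]
knob [ 568.5 -108.8   84. ]
handle0 [639.5 -42.6  82. ]
handle8 [520.6  -8.7  82. ]
block [543.   23.5  84. ] blocktop corners [array([561.1,  47.5]), array([564.6,   6.5]), array([526.1,   2.5]), array([520.9,  42.7])]
barb [526.6 -39.7  30. ] pivot [476.4  10.4  30. ]
edge [296.1 230.6]
hinge [268.2 278.6]
knob [350.  230.7]
FL [313.1 338.8]
FR [396.8 255.4]
tl [255.8 241.7]
tr [332.1 181.8]
tray corner [520.8 405.8  20. ]
tray corner [491.4 277.3  20. ]
tray corner [356.4 309.2  20. ]
tray corner [391.6 441.5  20. ]
```

View pics/sidec.png

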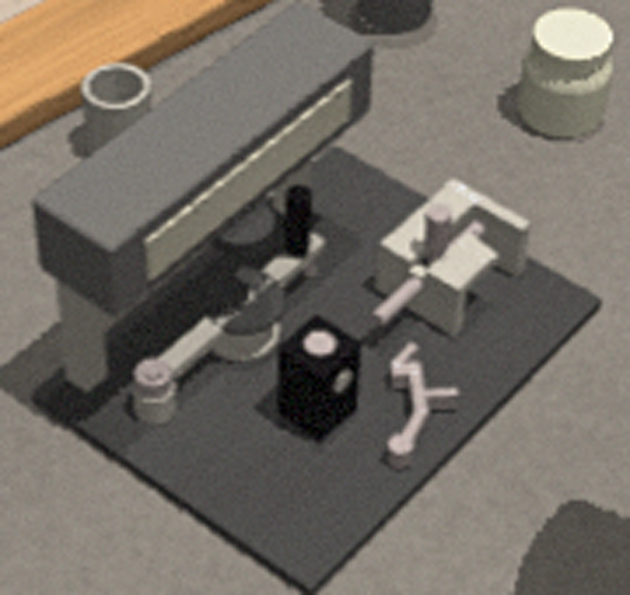

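arm_command:
  motion:
    - {"offset": [0,0,0],"spin": 0.144}
    - {"offset": [0,0,0],"spin": 0.144}
    - {"offset": [0.0315,-0.0424,0],"spin": 0}
    - {"offset": [0.0315,-0.0424,0],"spin": 0}
    - {"offset": [0.0315,-0.0424,0],"spin": 0}
  jaw: 0.08

```text
time_s: 1.88
ee_pos: [308.0, -388.4, 228.0]
ee_rot: [180.0, -0.0, 6.9]
force: [0.9, -0.5, -0.5]
gripper_width: 79.8
gripper_force: 0.0
```

arm_command:
  motion:
    - {"offset": [0.0315,-0.0424,0],"spin": 0}
    - {"offset": [0.0315,-0.0424,0],"spin": 0}
    - {"offset": [0.0315,-0.0424,0],"spin": 0}
    - {"offset": [0.0315,-0.0424,0],"spin": 0}
    - {"offset": [0.0315,-0.0424,0],"spin": 0}

```text
time_s: 2.5
ee_pos: [438.8, -158.6, 228.2]
ee_rot: [180.0, -0.0, 7.0]
force: [1.3, -0.8, 0.4]
gripper_width: 80.0
gripper_force: 0.0
```

arm_command:
  motion:
    - {"offset": [0.0315,-0.0424,0],"spin": 0}
    - {"offset": [0.0315,-0.0424,0],"spin": 0}
    - {"offset": [0.0315,-0.0424,0],"spin": 0}
    - {"offset": [0.0315,-0.0424,0],"spin": 0}
    - {"offset": [0,0,0],"spin": 0}

```text
time_s: 3.12
ee_pos: [543.8, 26.3, 227.6]
ee_rot: [-180.0, -0.0, 7.2]
force: [-0.3, -0.5, 0.4]
gripper_width: 80.1
gripper_force: 0.0
```

arm_command:
  motion:
    - {"offset": [-0.001,0.002,0.045],"spin": 0}
    - {"offset": [0,0,0.045],"spin": 0}
    - {"offset": [0,0,0.045],"spin": 0}
    - {"offset": [0,0,0.036],"spin": 0}
    - {"offset": [0,0,0],"spin": 0}

```text
time_s: 3.75
ee_pos: [539.1, 20.4, 54.8]
ee_rot: [-180.0, 0.4, 6.9]
force: [0.3, -0.3, 0.2]
gripper_width: 80.2
gripper_force: 0.0
```

arm_command:
  motion:
    - {"offset": [0,0,0],"spin": 0}
    - {"offset": [0,0,0],"spin": 0}
    - {"offset": [0,0,0],"spin": 0}
    - {"offset": [0,0,0],"spin": 0}
  jaw: 0.02
  newtons: 20

```text
time_s: 4.25
ee_pos: [542.1, 21.5, 57.6]
ee_rot: [180.0, -0.1, 7.0]
force: [0.1, 0.2, -0.3]
gripper_width: 43.1
gripper_force: 0.0
```

arm_command:
  motion:
    - {"offset": [0,0,0],"spin": 0}
    - {"offset": [0,0,0],"spin": 0}
    - {"offset": [0,0,0],"spin": 0}
    - {"offset": [0,0,0],"spin": 0}
  newtons: 30

```text
time_s: 4.75
ee_pos: [542.0, 21.5, 57.5]
ee_rot: [180.0, -0.0, 7.0]
force: [-1.5, 0.7, 6.0]
gripper_width: 39.9
gripper_force: 29.8
```

arm_command:
  motion:
    - {"offset": [0,0,-0.01],"spin": 0}
    - {"offset": [0,0,-0.02],"spin": 0}
    - {"offset": [0,0,-0.035],"spin": 0}
    - {"offset": [0,0,-0.035],"spin": 0}
    - {"offset": [0,-0.01,-0.02],"spin": 0}

```text
time_s: 5.38
ee_pos: [541.0, 31.1, 178.8]
ee_rot: [180.0, -0.1, 6.9]
force: [-0.3, -0.6, -1.1]
gripper_width: 39.7
gripper_force: 29.8
```

arm_command:
  motion:
    - {"offset": [-0.005,-0.025,0],"spin": 0}
    - {"offset": [-0.008,-0.04,0],"spin": 0}
    - {"offset": [-0.008,-0.045,0],"spin": 0}
    - {"offset": [-0.008,-0.045,0],"spin": 0}
    - {"offset": [-0.008,-0.045,0],"spin": 0}

```text
time_s: 6.0
ee_pos: [478.7, 226.6, 176.9]
ee_rot: [180.0, 0.0, 7.0]
force: [0.1, 0.0, -1.6]
gripper_width: 40.0
gripper_force: 29.8
```

arm_command:
  motion:
    - {"offset": [-0.008,-0.045,0],"spin": 0}
    - {"offset": [-0.008,-0.045,0],"spin": 0}
    - {"offset": [-0.006,-0.03,0],"spin": 0}
    - {"offset": [-0.004,-0.018,0],"spin": 0}
    - {"offset": [0,0,0],"spin": 0}

```text
time_s: 6.62
ee_pos: [436.6, 359.6, 176.7]
ee_rot: [180.0, 0.0, 7.1]
force: [-0.6, -0.3, -1.7]
gripper_width: 39.9
gripper_force: 29.8
```

arm_command:
  motion:
    - {"offset": [0,0,0.04],"spin": 0}
    - {"offset": [0,0,0.04],"spin": 0}
    - {"offset": [0,0,0.028],"spin": 0}
    - {"offset": [0,0,0.01],"spin": 0}
    - {"offset": [0,0,0],"spin": 0}

```text
time_s: 7.25
ee_pos: [437.3, 358.5, 59.0]
ee_rot: [180.0, 0.0, 6.9]
force: [-0.5, -0.3, -1.3]
gripper_width: 39.9
gripper_force: 29.8
```

arm_command:
  motion:
    - {"offset": [0,0,0.003],"spin": 0}
    - {"offset": [0,0,0.003],"spin": 0}
    - {"offset": [0,0,0.002],"spin": 0}
    - {"offset": [0,0,0],"spin": 0}
    - {"offset": [0,0,0],"spin": 0}

```text
time_s: 7.88
ee_pos: [436.9, 359.3, 51.0]
ee_rot: [180.0, -0.0, 7.0]
force: [-0.3, 0.1, -1.7]
gripper_width: 40.0
gripper_force: 29.8
```

arm_command:
  motion:
    - {"offset": [0,0,0.001],"spin": 0}
    - {"offset": [0,0,0],"spin": 0}
    - {"offset": [0,0,0],"spin": 0}

```text
time_s: 8.25
ee_pos: [437.1, 359.4, 50.5]
ee_rot: [-180.0, -0.0, 7.0]
force: [-1.5, -0.8, 6.1]
gripper_width: 40.1
gripper_force: 29.8
```

arm_command:
  motion:
    - {"offset": [0,0,0],"spin": 0}
    - {"offset": [0,0,0],"spin": 0}
    - {"offset": [0,0,0],"spin": 0}
    - {"offset": [0,0,-0.01],"spin": 0}
    - {"offset": [0,0,-0.03],"spin": 0}
  jaw: 0.065

```text
time_s: 8.88
ee_pos: [436.1, 358.6, 89.4]
ee_rot: [179.9, 0.2, 7.0]
force: [-0.2, -0.0, 0.2]
gripper_width: 65.1
gripper_force: 0.0
```

arm_command:
  motion:
    - {"offset": [0,0,-0.05],"spin": 0}
    - {"offset": [0,0,-0.05],"spin": -0.024}
    - {"offset": [0.0074,0.04,-0.01],"spin": 0}
    - {"offset": [0.0074,0.048,0],"spin": 0}
    - {"offset": [0.0074,0.048,0],"spin": 0}

```text
time_s: 9.5
ee_pos: [479.0, 226.8, 201.0]
ee_rot: [-180.0, -0.1, 8.4]
force: [0.3, -0.1, 0.2]
gripper_width: 65.0
gripper_force: 0.0
```

arm_command:
  motion:
    - {"offset": [0.0074,0.048,0],"spin": 0}
    - {"offset": [0.0074,0.048,0],"spin": 0}
    - {"offset": [0.0074,0.048,0],"spin": 0}
    - {"offset": [0.0074,0.048,0],"spin": 0}
    - {"offset": [0.0074,0.048,0],"spin": 0}
  jaw: 0.05

```text
time_s: 10.12
ee_pos: [550.5, -5.8, 200.8]
ee_rot: [180.0, -0.1, 8.3]
force: [1.0, 0.6, 0.4]
gripper_width: 50.1
gripper_force: 0.0
```

arm_command:
  motion:
    - {"offset": [0.0074,0.048,0],"spin": 0}
    - {"offset": [0.0074,0.045,0],"spin": 0}
    - {"offset": [0,0,0],"spin": 0}
    - {"offset": [0,0,0],"spin": 0}

```text
time_s: 10.62
ee_pos: [578.0, -93.7, 200.2]
ee_rot: [-180.0, 0.0, 8.3]
force: [0.3, -0.3, -0.2]
gripper_width: 50.0
gripper_force: 0.0
```

Run:
```python
from h import *
np.set_printoptions(precision=1,suppress=True)
print(env.state()['ee_pos'],env.state()['ee_rot'])
im,d=env.grab_frame('top'); im2,d2=env.grab_frame('side')
a=cv2.resize(im[250:360,110:230],None,fx=3,fy=3); b=cv2.resize(im2[170:290,240:400],None,fx=2.75,fy=2.75)
h=max(a.shape[0],b.shape[0]); c=np.zeros((h,a.shape[1]+b.shape[1],3),np.uint8); c[:a.shape[0],:a.shape[1]]=a; c[:b.shape[0],a.shape[1]:]=b
cv2.imwrite('pics/c1.png',c); print(c.shape)
r={}
for n in('block_mid','knob_grip'):
  for cam in ('top','side'):
    L=env.pinpoint(cam,n); 
    if L: r[n,cam]=L[0]['location']; print(n,cam,L[0])
  if (n,'top') in r and (n,'side') in r: print(tri(r[n,'side'],r[n,'top']))
```

```text
[578.  -93.7 200.2] [-180.     0.     8.3]
(330, 800, 3)
knob_grip top {'location': [369.4, 240.8], 'score': 0.37}
knob_grip side {'location': [353.0, 233.1], 'score': 0.53}
(array([ 564.7, -106.3,   96.1]), np.float64(12.89372766485146))
```

View pics/c1.png

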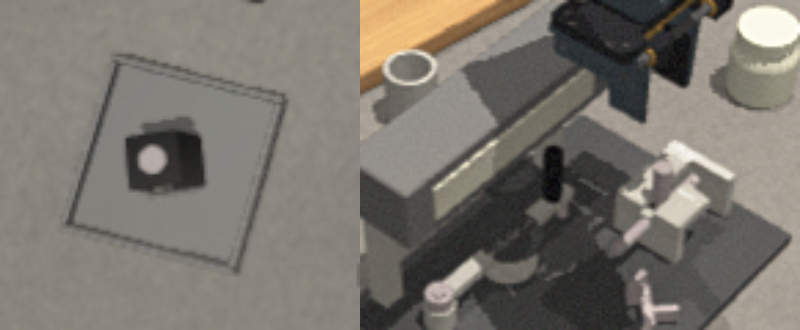

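arm_command:
  motion:
    - {"offset": [-0.0116,0.0135,0],"spin": 0}
    - {"offset": [0,0,0.04],"spin": 0}
    - {"offset": [0,0,0.04],"spin": 0}
    - {"offset": [0,0,0.03],"spin": 0}
    - {"offset": [0,0,0.008],"spin": 0}

```text
time_s: 11.55
ee_pos: [566.9, -109.5, 80.2]
ee_rot: [-179.9, 0.2, 8.3]
force: [0.3, -0.5, 0.4]
gripper_width: 50.0
gripper_force: 0.0
```

arm_command:
  motion:
    - {"offset": [0,0,0],"spin": 0}
    - {"offset": [0,0,0],"spin": 0}
    - {"offset": [0,0,0],"spin": 0}
    - {"offset": [0,0,0],"spin": 0}
    - {"offset": [0,0,0],"spin": 0}
  jaw: 0.005
  newtons: 25

```text
time_s: 12.18
ee_pos: [569.7, -110.6, 83.1]
ee_rot: [179.8, -0.1, 8.4]
force: [0.7, -5.4, 2.7]
gripper_width: 17.1
gripper_force: 25.0
```

arm_command:
  motion:
    - {"offset": [0,0,0],"spin": 0}
    - {"offset": [0,0,0],"spin": 0}

```text
time_s: 12.42
ee_pos: [569.7, -110.7, 83.2]
ee_rot: [179.8, -0.1, 8.4]
force: [-0.0, -4.9, 2.7]
gripper_width: 17.9
gripper_force: 25.0
```

arm_command:
  motion:
    - {"offset": [0,0.01,0],"spin": 0}
    - {"offset": [0,0.012,0],"spin": 0}
    - {"offset": [0,0.012,0],"spin": 0}
    - {"offset": [0,0.006,0],"spin": 0}
    - {"offset": [0,0,0],"spin": 0}

```text
time_s: 13.05
ee_pos: [575.2, -148.0, 83.1]
ee_rot: [-179.9, -0.1, 8.3]
force: [0.2, 4.6, 6.6]
gripper_width: 17.6
gripper_force: 25.0
```

arm_command:
  motion:
    - {"offset": [0,0,0],"spin": 0}
    - {"offset": [0,0,0],"spin": 0}

```text
time_s: 13.3
ee_pos: [575.1, -147.5, 83.1]
ee_rot: [-179.9, -0.1, 8.3]
force: [-0.7, 4.6, 6.9]
gripper_width: 17.2
gripper_force: 25.0
```

arm_command:
  motion:
    - {"offset": [0,0.002,0],"spin": 0}
    - {"offset": [-0.005,0,0],"spin": 0}
    - {"offset": [-0.005,0,0],"spin": 0}
    - {"offset": [-0.005,0,0],"spin": 0}
    - {"offset": [0,0,0],"spin": 0}

```text
time_s: 13.92
ee_pos: [561.4, -151.6, 83.1]
ee_rot: [-179.9, -0.2, 8.3]
force: [1.6, 4.4, 4.9]
gripper_width: 17.5
gripper_force: 25.0
```

arm_command:
  motion:
    - {"offset": [0,0,0],"spin": 0}

```text
time_s: 14.05
ee_pos: [561.4, -151.6, 83.1]
ee_rot: [-179.9, -0.2, 8.3]
force: [2.8, 4.4, 5.1]
gripper_width: 17.4
gripper_force: 25.0
```

arm_command:
  motion:
    - {"offset": [0,-0.003,0],"spin": 0}
    - {"offset": [0,-0.003,0],"spin": 0}
    - {"offset": [0,-0.002,0],"spin": 0}
    - {"offset": [0,0,0],"spin": 0}
    - {"offset": [0,0,0],"spin": 0}

```text
time_s: 14.68
ee_pos: [560.6, -145.9, 83.1]
ee_rot: [179.9, -0.2, 8.3]
force: [2.8, -1.9, 5.3]
gripper_width: 17.3
gripper_force: 25.0
```

arm_command:
  motion:
    - {"offset": [0,0,0],"spin": 0}
    - {"offset": [0,0,0],"spin": 0}
    - {"offset": [0,0,-0.02],"spin": 0}
    - {"offset": [0,0,-0.04],"spin": 0}
    - {"offset": [0,0,-0.05],"spin": 0}
  jaw: 0.045

```text
time_s: 15.3
ee_pos: [557.3, -144.5, 191.3]
ee_rot: [-179.9, 0.3, 8.4]
force: [0.8, 0.2, 0.5]
gripper_width: 44.8
gripper_force: 0.0
```

arm_command:
  motion:
    - {"offset": [0,0,-0.05],"spin": 0}
    - {"offset": [0,0,-0.05],"spin": 0}
    - {"offset": [0,0,-0.05],"spin": 0}
    - {"offset": [0.0277,-0.0377,0],"spin": 0}
    - {"offset": [0.0277,-0.0377,0],"spin": 0}

```text
time_s: 15.92
ee_pos: [602.6, -61.7, 342.0]
ee_rot: [-180.0, 0.0, 8.3]
force: [1.0, -0.0, 0.1]
gripper_width: 44.9
gripper_force: 0.0
```

arm_command:
  motion:
    - {"offset": [0.0277,-0.0377,0],"spin": 0}
    - {"offset": [0.0277,-0.0377,0],"spin": 0}
    - {"offset": [0.0277,-0.0377,0],"spin": 0}
    - {"offset": [0.0277,-0.0377,0],"spin": 0}
    - {"offset": [0,0,0],"spin": 0}

```text
time_s: 16.55
ee_pos: [690.7, 106.1, 339.2]
ee_rot: [-180.0, 0.2, 8.6]
force: [-0.9, -0.2, 1.0]
gripper_width: 45.0
gripper_force: 0.0
```

Run:
```python
from h import *
np.set_printoptions(precision=1,suppress=True)
s=env.state();print(s['ee_pos'],s['ee_rot'],s['qpos'],s['time_s'])
im,d=env.grab_frame('side')
cv2.imwrite('pics/c2.png',cv2.resize(im[170:320,225:405],None,fx=3.5,fy=3.5,interpolation=cv2.INTER_CUBIC))
```

```text
[690.7 106.1 339.2] [-180.     0.2    8.6] [ 7.8 28.5 58.   0.  93.8 89.2] 16.55
```

View pics/c2.png

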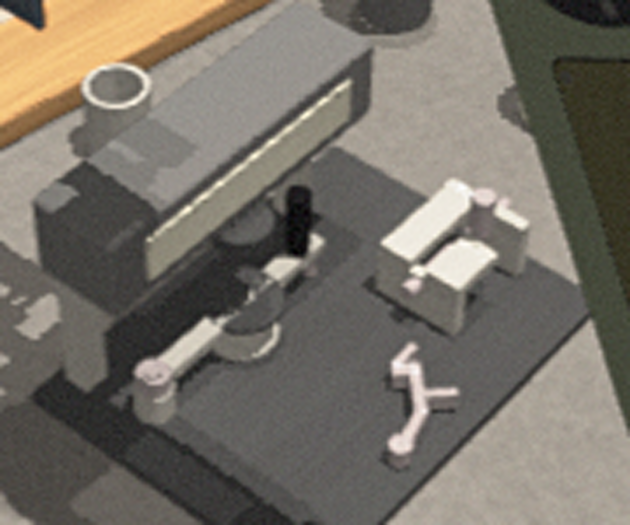

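arm_command:
  motion:
    - {"offset": [0.05,0,0],"spin": 0}
    - {"offset": [0.05,0,0],"spin": 0}
    - {"offset": [0.05,0,0],"spin": 0}
    - {"offset": [0.05,0,0],"spin": 0}
    - {"offset": [0.05,0,0],"spin": 0}

```text
time_s: 17.23
ee_pos: [876.4, 128.1, 306.8]
ee_rot: [180.0, -2.3, 8.2]
force: [-1.2, 0.5, -0.2]
gripper_width: 45.4
gripper_force: 0.0
```

```bash
cat > s.py <<'E'
from h import *
np.set_printoptions(precision=2,suppress=True)
s=env.state();print(s['ee_pos'],s['ee_rot'],s['qpos'],s['time_s'])
R=Rm(s['ee_rot']);print(R)
E
python3 s.py
```

```text
[876.38 128.09 306.78] [179.98  -2.28   8.24] [  7.57  54.16  12.61   0.   110.96  89.33] 17.225
[[ 0.99  0.14  0.04]
 [ 0.14 -0.99  0.01]
 [ 0.04  0.   -1.  ]]
```

arm_command:
  motion:
    - {"offset": [0.06,0,0],"spin": 0}
    - {"offset": [0.06,0,0],"spin": 0}
    - {"offset": [0.06,0,0],"spin": 0}

```text
time_s: 17.6
ee_pos: [937.1, 136.7, 265.8]
ee_rot: [180.0, -9.0, 8.2]
force: [-0.5, 0.5, 0.6]
gripper_width: 45.0
gripper_force: 0.0
```

```bash
python3 s.py
```

```text
[937.09 136.66 265.76] [179.97  -9.     8.25] [  7.57  57.12  12.46   0.08 101.41  89.35] 17.6
[[ 0.98  0.14  0.15]
 [ 0.14 -0.99  0.02]
 [ 0.16  0.   -0.99]]
```

arm_command:
  motion:
    - {"offset": [0.055,0,-0.025],"spin": 0}
    - {"offset": [0.055,0,-0.025],"spin": 0}
    - {"offset": [0.055,0,-0.025],"spin": 0}

```text
time_s: 17.98
ee_pos: [958.3, 141.4, 310.9]
ee_rot: [-180.0, -16.3, 8.3]
force: [0.3, -0.1, 0.4]
gripper_width: 44.7
gripper_force: 0.0
```

```bash
python3 s.py
```

```text
[958.31 141.39 310.88] [-179.99  -16.35    8.33] [ 7.64 54.88 12.27  0.21 96.51 89.37] 17.975
[[ 0.95  0.14  0.28]
 [ 0.14 -0.99  0.04]
 [ 0.28 -0.   -0.96]]
```

arm_command:
  motion:
    - {"offset": [0.06,0,-0.01],"spin": 0}
    - {"offset": [0.06,0,-0.01],"spin": 0}
    - {"offset": [0.06,0,-0.01],"spin": 0}
    - {"offset": [0.06,0,-0.01],"spin": 0}
    - {"offset": [0.06,0,-0.01],"spin": 0}

```text
time_s: 18.6
ee_pos: [1012.4, 149.6, 348.2]
ee_rot: [-180.0, -28.2, 8.3]
force: [-0.0, -0.1, 0.7]
gripper_width: 45.0
gripper_force: 0.0
```

```bash
python3 s.py
```

```text
[1012.36  149.61  348.15] [-179.97  -28.19    8.35] [ 7.65 54.07 12.3   0.36 85.44 89.35] 18.6
[[ 0.87  0.15  0.47]
 [ 0.13 -0.99  0.07]
 [ 0.47 -0.   -0.88]]
```

arm_command:
  motion:
    - {"offset": [0.06,0,0],"spin": 0}
    - {"offset": [0.06,0,0],"spin": 0}
    - {"offset": [0.06,0,0],"spin": 0}
    - {"offset": [0.06,0,0],"spin": 0}

```text
time_s: 19.1
ee_pos: [1053.6, 155.5, 380.9]
ee_rot: [-180.0, -37.6, 8.3]
force: [0.1, -0.1, 0.1]
gripper_width: 44.8
gripper_force: 0.0
```

```bash
python3 s.py
```

```text
[1053.63  155.5   380.92] [-179.96  -37.56    8.34] [ 7.63 53.78 12.32  0.49 76.35 89.33] 19.1
[[ 0.78  0.15  0.6 ]
 [ 0.11 -0.99  0.09]
 [ 0.61 -0.   -0.79]]
```

arm_command:
  motion:
    - {"offset": [-0.02,0.005,-0.015],"spin": 0}
    - {"offset": [-0.038,0.012,-0.0293],"spin": 0}
    - {"offset": [-0.038,0.012,-0.0293],"spin": 0}
    - {"offset": [-0.038,0.012,-0.0293],"spin": 0}
    - {"offset": [-0.038,0.012,-0.0293],"spin": 0}

```text
time_s: 19.73
ee_pos: [844.6, 70.8, 381.9]
ee_rot: [-180.0, -37.6, 8.4]
force: [0.3, -0.2, 1.1]
gripper_width: 45.1
gripper_force: 0.0
```

```bash
cat > t.py <<'E'
import sys
from h import *
np.set_printoptions(precision=1,suppress=True)
s=env.state();R=Rm(s['ee_rot']);th=np.radians(8.4);c,sn=np.cos(th),np.sin(th)
d=s['ee_pos']-np.array([582.5,-.5,0]); rig=np.array([c*d[0]+sn*d[1],-sn*d[0]+c*d[1],d[2]])
print('t',s['time_s'],'rot',s['ee_rot'],'q',s['qpos'],'TCP rig',rig,'F',s['force'],'w',s['gripper_width'])
for a in sys.argv[1:]:
    T=np.array(eval(a),float); dr=T-rig; w=np.array([c*dr[0]-sn*dr[1],sn*dr[0]+c*dr[1],dr[2]])
    print('to',T,'tool offset',R.T@w,'len',np.linalg.norm(w)); rig=T
E
python3 t.py -40,-50,381 -40,-50,199 50,-50,81
```

```text
t 19.725 rot [-180.   -37.6    8.4] q [ 2.7 23.6 69.3  4.5 49.8 82.6] TCP rig [269.7  32.2 381.9] F [ 0.3 -0.2  1.1] w 45.0851847258301
to [-40. -50. 381.] tool offset [-246.    82.5 -188.1] len 320.44903295130234
to [-40. -50. 199.] tool offset [-111.     0.   144.3] len 182.0
to [ 50. -50.  81.] tool offset [ -0.6  -0.  148.4] len 148.4048516727132
```

Orientation held while translating. Now the approach line in front of the handle.

arm_command:
  motion:
    - {"offset": [-0.035,0.0118,-0.027],"spin": 0}
    - {"offset": [-0.035,0.0118,-0.027],"spin": 0}
    - {"offset": [-0.035,0.0118,-0.027],"spin": 0}
    - {"offset": [-0.035,0.0118,-0.027],"spin": 0}
    - {"offset": [-0.035,0.0118,-0.027],"spin": 0}

```text
time_s: 20.35
ee_pos: [634.9, -19.6, 382.5]
ee_rot: [180.0, -37.6, 8.4]
force: [-0.2, -0.1, 0.1]
gripper_width: 44.9
gripper_force: 0.0
```

arm_command:
  motion:
    - {"offset": [-0.035,0.0118,-0.027],"spin": 0}
    - {"offset": [-0.036,0.0118,-0.027],"spin": 0}
    - {"offset": [-0.03,0,0.036],"spin": 0}
    - {"offset": [-0.03,0,0.036],"spin": 0}
    - {"offset": [-0.03,0,0.036],"spin": 0}

```text
time_s: 20.98
ee_pos: [545.6, -56.7, 240.9]
ee_rot: [179.9, -37.6, 8.4]
force: [1.5, 0.5, -0.3]
gripper_width: 45.4
gripper_force: 0.0
```

arm_command:
  motion:
    - {"offset": [-0.02,0,0.036],"spin": 0}
    - {"offset": [0,0,0],"spin": 0}
    - {"offset": [0,0,0],"spin": 0}

```text
time_s: 21.35
ee_pos: [552.8, -55.8, 202.1]
ee_rot: [179.9, -37.6, 8.4]
force: [-0.1, 0.2, -0.7]
gripper_width: 45.1
gripper_force: 0.0
```

```bash
python3 t.py -10,-50,160 50,-50,81
python3 - <<'E'
from h import *
im,d=env.grab_frame('side')
cv2.imwrite('pics/c3.png',cv2.resize(im[120:320,215:405],None,fx=3,fy=3,interpolation=cv2.INTER_CUBIC))
for cam in('side','top'):
    if cam=='top': env.grab_frame('top')
    for q in env.pinpoint(cam,'shutter_grip')[:2]: print(cam,q,at_z(cam,q['location'],82))
E
```

```text
t 21.35 rot [179.9 -37.6   8.4] q [-15.    5.  122.3  39.7  22.1  33.6] TCP rig [-37.5 -50.3 202.1] F [-0.1  0.2 -0.7] w 45.138636220117924
to [-10. -50. 160.] tool offset [-3.9 -0.4 50.2] len 50.32397954474347
to [ 50. -50.  81.] tool offset [-0.7 -0.1 99.2] len 99.20181449953424
side {'location': [308.2, 231.2], 'score': 0.88} [644.40468322 -42.12509469  82.        ]
top {'location': [342.6, 209.8], 'score': 0.86} [644.39161436 -44.98209135  82.        ]
```

View pics/c3.png

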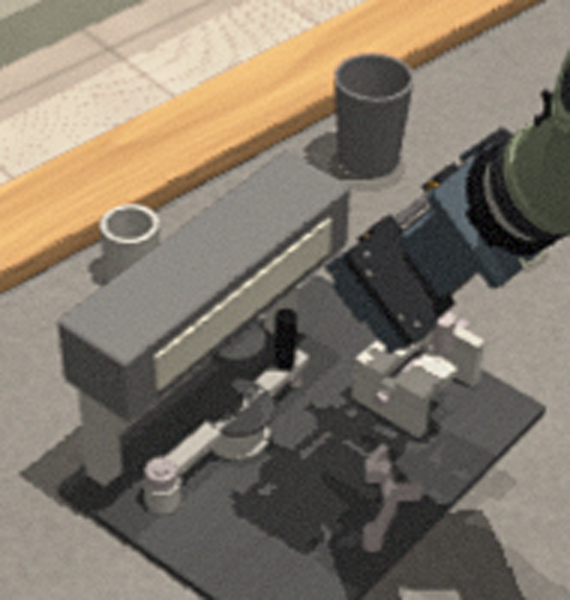

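```bash
cat > kin.py <<'E'
from h import *
from scipy.optimize import least_squares
np.set_printoptions(precision=1,suppress=True)
D=np.array([[18.31,89.64,72.04,575.0,227.98],[28.5,58,93.8,698.8,339.2],[54.16,12.61,110.96,885.7,306.8],[57.12,12.46,101.41,947,265.8],[54.88,12.27,96.51,968.7,310.9],[54.07,12.3,85.44,1023.3,348.15],[53.78,12.32,76.35,1065,380.9]])
def fk(p,q2,q3,q5):
    r0,h,a,b,o,L=p; A=np.radians(q2);B=np.radians(q2+q3);C=np.radians(q2+q3+q5)
    return r0+a*np.sin(A)+b*np.sin(B)-o*np.cos(B)+L*np.sin(C), h+a*np.cos(A)+b*np.cos(B)+o*np.sin(B)+L*np.cos(C)
f=lambda p:np.concatenate([np.array(fk(p,*D[:,:3].T))-D[:,3:].T]).ravel()
s=least_squares(f,[0,400,450,450,0,200]);p=s.x;print(p,abs(s.fun).max())
def ik(rigp,tilt=37.6):
    th=np.radians(8.4);c,sn=np.cos(th),np.sin(th);x,y,z=rigp
    W=np.array([582.5+c*x-sn*y,-.5+sn*x+c*y,z]); t=np.radians(tilt);tz=np.array([np.sin(t)*c,np.sin(t)*sn,-np.cos(t)])
    w=W-p[5]*tz; q1=np.arctan2(w[1],w[0]); r=np.hypot(*w[:2])
    g=lambda q:np.array(fk([*p[:5],0],q[0],q[1],0))-[r,w[2]]
    best=least_squares(g,[10,110]); q2,q3=best.x;B=np.radians(q2+q3)
    fz=np.array([np.sin(B)*np.cos(q1),np.sin(B)*np.sin(q1),np.cos(B)]) 
    return np.degrees(q1),q2,q3,np.degrees(np.arccos(fz@tz)),abs(best.fun).max()
for a in range(0,10):
    al=a*.1; print(al,np.array(ik((50-150*np.sin(al),100-150*np.cos(al),82))))
print(np.array(ik((-37.5,-50.3,202.1))),'knob parked',np.array(ik((-44,-138,82))),'home',np.array(ik((-30,-105,82))),'up',np.array(ik((-65,5,180))))
E
python3 kin.py
```

```text
[ -0.  140.  591.9 417.1 -25.1 321.5] 0.18290234607172806
0.0 [ -9.1  22.3 121.4  10.6   0. ]
0.1 [ -9.6  21.3 123.3  10.9   0. ]
0.2 [ -9.9  20.4 125.1  11.2   0. ]
0.30000000000000004 [-10.1  19.4 127.   11.4   0. ]
0.4 [-10.   18.5 128.8  11.6   0. ]
0.5 [ -9.7  17.5 130.7  11.8   0. ]
0.6000000000000001 [ -9.2  16.6 132.4  11.9   0. ]
0.7000000000000001 [ -8.3  15.7 134.1  11.9   0. ]
0.8 [ -7.2  14.8 135.7  11.8   0. ]
0.9 [ -5.8  14.  137.2  11.7   0. ]
[-13.2   5.  122.3  21.4   0. ] knob parked [-25.2  19.2 127.4  19.8   0. ] home [-20.2  18.9 128.   17.    0. ] up [ -5.9   3.  128.8  14.4   0. ]
```

arm_command:
  motion:
    - {"offset": [-0.0045,0.0005,0.015],"spin": 0}
    - {"offset": [0,0,0.02],"spin": 0}
    - {"offset": [0,0,0.02],"spin": 0}
    - {"offset": [0,0,0.02],"spin": 0}
    - {"offset": [0,0,0],"spin": 0}

```text
time_s: 22.18
ee_pos: [593.5, -49.5, 137.2]
ee_rot: [-179.9, -37.4, 8.3]
force: [-0.0, 0.4, -0.7]
gripper_width: 45.3
gripper_force: 0.0
```

```bash
python3 t.py 50,-51,81
```

```text
t 22.175 rot [-179.9  -37.4    8.3] q [-12.7  13.8 123.1  59.6  14.7  14.3] TCP rig [  3.7 -50.1 137.2] F [-0.   0.4 -0.7] w 45.33097754851313
to [ 50. -51.  81.] tool offset [ 2.6  1.  72.8] len 72.84104986647398
```

arm_command:
  motion:
    - {"offset": [0.001,0.001,0.014],"spin": 0}
    - {"offset": [0,0,0.014],"spin": 0}
    - {"offset": [0,0,0.014],"spin": 0}
    - {"offset": [0,0,0.01],"spin": 0}
    - {"offset": [0,0,0],"spin": 0}

```text
time_s: 22.8
ee_pos: [625.6, -46.0, 97.5]
ee_rot: [-180.0, -37.5, 8.3]
force: [0.5, -0.1, -0.3]
gripper_width: 44.6
gripper_force: 0.0
```

```bash
python3 t.py 50,-51,81
```

```text
t 22.8 rot [-180.   -37.5    8.3] q [-11.3  19.9 122.1  79.5  12.   -5.1] TCP rig [ 36.  -51.3  97.5] F [ 0.5 -0.1 -0.3] w 44.6442575461901
to [ 50. -51.  81.] tool offset [ 1.1 -0.3 21.7] len 21.69499387907874
```

arm_command:
  motion:
    - {"offset": [0.001,0,0.01],"spin": 0}
    - {"offset": [0,0,0.011],"spin": 0}
    - {"offset": [0,0,0],"spin": 0}
    - {"offset": [0,0,0],"spin": 0}

```text
time_s: 23.3
ee_pos: [638.6, -44.0, 81.6]
ee_rot: [-180.0, -37.5, 8.3]
force: [0.9, 0.9, 0.5]
gripper_width: 44.9
gripper_force: 0.0
```

arm_command:
  motion:
    - {"offset": [0,0,0],"spin": 0}
    - {"offset": [0,0,0],"spin": 0}
    - {"offset": [0,0,0],"spin": 0}
    - {"offset": [0,0,0],"spin": 0}
    - {"offset": [0,0,0],"spin": 0}
  jaw: 0.005
  newtons: 45

```text
time_s: 23.92
ee_pos: [638.8, -45.0, 80.8]
ee_rot: [179.9, -37.4, 8.3]
force: [-1.9, -5.3, 2.4]
gripper_width: 17.2
gripper_force: 45.0
```

arm_command:
  motion:
    - {"offset": [0,0,0],"spin": 0}
    - {"offset": [0,0,0],"spin": 0}

```text
time_s: 24.18
ee_pos: [638.8, -45.0, 80.8]
ee_rot: [179.9, -37.4, 8.3]
force: [-0.6, -5.1, 2.1]
gripper_width: 17.0
gripper_force: 45.0
```

```bash
python3 t.py 50,-51,81
```

```text
t 24.175 rot [179.9 -37.4   8.3] q [-10.7  22.4 121.4  88.2  11.4 -13.5] TCP rig [ 49.2 -52.2  80.8] F [-0.6 -5.1  2.1] w 17.01125386788898
to [ 50. -51.  81.] tool offset [ 0.7 -1.2  0.3] len 1.4449904582398156
```

arm_command:
  motion:
    - {"offset": [-0.006,-0.0004,-0.0046],"spin": 0}
    - {"offset": [-0.006,-0.0004,-0.0046],"spin": 0}
    - {"offset": [-0.0059,-0.0011,-0.0045],"spin": 0}
    - {"offset": [-0.0059,-0.0011,-0.0045],"spin": 0}
    - {"offset": [-0.0058,-0.0019,-0.0044],"spin": 0}

```text
time_s: 24.8
ee_pos: [602.3, -46.4, 80.9]
ee_rot: [179.9, -37.4, 8.2]
force: [5.6, -7.5, -4.4]
gripper_width: 17.2
gripper_force: 45.0
```

```bash
python3 t.py "49.2-150*np.sin(.3),97.8-150*np.cos(.3),81"
```

```text
t 24.8 rot [179.9 -37.4   8.2] q [-11.8  20.1 126.   98.3  12.  -24.6] TCP rig [ 12.9 -48.3  80.9] F [ 5.6 -7.5 -4.4] w 17.222645708960567
to [  4.9 -45.5  81. ] tool offset [-6.3 -2.7 -5. ] len 8.483893341357868
```

arm_command:
  motion:
    - {"offset": [-0.0058,-0.001,-0.0044],"spin": 0}
    - {"offset": [-0.0056,-0.0026,-0.0043],"spin": 0}
    - {"offset": [-0.0056,-0.0026,-0.0043],"spin": 0}
    - {"offset": [-0.0054,-0.0033,-0.0041],"spin": 0}
    - {"offset": [-0.0054,-0.0033,-0.0041],"spin": 0}

```text
time_s: 25.42
ee_pos: [565.8, -39.6, 80.9]
ee_rot: [179.8, -37.4, 8.1]
force: [7.0, -10.2, -3.4]
gripper_width: 17.1
gripper_force: 45.0
```

```bash
python3 t.py "49.2-150*np.sin(.5),97.8-150*np.cos(.5),81"
```

```text
t 25.425 rot [179.8 -37.4   8.1] q [-11.8  17.7 130.5 108.2  12.4 -34.6] TCP rig [-22.3 -36.3  80.9] F [  7.  -10.2  -3.4] w 17.067923497254895
to [-22.7 -33.8  81. ] tool offset [-0.3 -2.4 -0.4] len 2.481874045227814
```

arm_command:
  motion:
    - {"offset": [-0.0051,-0.0029,-0.0039],"spin": 0}
    - {"offset": [-0.0051,-0.003,-0.0039],"spin": 0}
    - {"offset": [-0.0048,-0.0045,-0.0036],"spin": 0}
    - {"offset": [-0.0048,-0.0045,-0.0036],"spin": 0}
    - {"offset": [-0.0044,-0.0051,-0.0033],"spin": 0}

```text
time_s: 26.05
ee_pos: [532.6, -25.4, 80.8]
ee_rot: [179.8, -37.3, 8.0]
force: [1.9, -16.5, 2.0]
gripper_width: 17.1
gripper_force: 45.0
```

```bash
python3 t.py "49.2-150*np.sin(.75),97.8-150*np.cos(.75),81"
```

```text
t 26.05 rot [179.8 -37.3   8. ] q [-10.5  15.4 134.7 118.8  12.4 -44.2] TCP rig [-53.  -17.4  80.8] F [  1.9 -16.5   2. ] w 17.142881977464167
to [-53. -12.  81.] tool offset [ 0.  -5.4 -0.3] len 5.40411268892634
```

arm_command:
  motion:
    - {"offset": [-0.004,-0.0041,-0.003],"spin": 0}
    - {"offset": [-0.004,-0.0041,-0.003],"spin": 0}
    - {"offset": [-0.004,-0.0041,-0.003],"spin": 0}
    - {"offset": [-0.004,-0.0041,-0.003],"spin": 0}
    - {"offset": [0,0,0],"spin": 0}

```text
time_s: 26.68
ee_pos: [510.2, -10.5, 80.7]
ee_rot: [179.9, -37.4, 8.1]
force: [1.1, -12.4, 1.0]
gripper_width: 16.6
gripper_force: 45.0
```

```bash
python3 t.py "-71.5,0.8,81"
```

```text
t 26.675 rot [179.9 -37.4   8.1] q [ -8.8  13.9 137.6 126.9  12.6 -51.1] TCP rig [-72.9   0.7  80.7] F [  1.1 -12.4   1. ] w 16.64737303683571
to [-71.5   0.8  81. ] tool offset [ 1.3 -0.1  0.7] len 1.4649295543188652
```

arm_command:
  motion:
    - {"offset": [-0.0018,-0.002,-0.0014],"spin": 0}
    - {"offset": [0,0,0],"spin": 0}
    - {"offset": [0,0,0],"spin": 0}

```text
time_s: 27.05
ee_pos: [508.1, -8.7, 80.7]
ee_rot: [179.9, -37.4, 8.1]
force: [2.8, -11.6, -0.1]
gripper_width: 16.9
gripper_force: 45.0
```

arm_command:
  motion:
    - {"offset": [0.002,0.0023,0.0016],"spin": 0}
    - {"offset": [0.0021,0.0024,0.0016],"spin": 0}
    - {"offset": [0.002,0.0023,0.0016],"spin": 0}
    - {"offset": [0,0,0],"spin": 0}
    - {"offset": [0,0,0],"spin": 0}

```text
time_s: 27.68
ee_pos: [516.0, -15.1, 80.8]
ee_rot: [179.8, -37.3, 8.1]
force: [-4.8, -14.8, 6.9]
gripper_width: 16.9
gripper_force: 45.0
```

```bash
python3 t.py
```

```text
t 27.675 rot [179.8 -37.3   8.1] q [ -9.4  14.3 136.9 124.5  12.6 -49.2] TCP rig [-67.9  -4.7  80.8] F [ -4.8 -14.8   6.9] w 16.927165787073854
```

arm_command:
  motion:
    - {"offset": [0.0007,0.002,0.0005],"spin": 0}
    - {"offset": [0.0006,0.0021,0.0005],"spin": 0}
    - {"offset": [0,0,0],"spin": 0}
    - {"offset": [0,0,0],"spin": 0}

```text
time_s: 28.18
ee_pos: [518.4, -17.1, 80.7]
ee_rot: [179.9, -37.4, 8.3]
force: [-2.0, -8.6, 3.5]
gripper_width: 16.6
gripper_force: 45.0
```

```bash
python3 t.py
```

```text
t 28.175 rot [179.9 -37.4   8.3] q [ -9.9  14.5 136.6 122.7  13.  -48. ] TCP rig [-65.9  -7.1  80.7] F [-2.  -8.6  3.5] w 16.586765041050402
```

arm_command:
  motion:
    - {"offset": [0.0005,0.0015,0.0004],"spin": 0}
    - {"offset": [0.0005,0.0015,0.0004],"spin": 0}
    - {"offset": [0,0,0],"spin": 0}
    - {"offset": [0,0,0],"spin": 0}

```text
time_s: 28.68
ee_pos: [518.6, -17.5, 80.6]
ee_rot: [-179.9, -37.5, 8.6]
force: [-9.7, -0.3, 10.8]
gripper_width: 16.8
gripper_force: 45.0
```

```bash
python3 t.py
```

```text
t 28.675 rot [-179.9  -37.5    8.6] q [-10.2  14.6 136.5 121.3  13.4 -47.1] TCP rig [-65.7  -7.4  80.6] F [-9.7 -0.3 10.8] w 16.77331339125009
```

arm_command:
  motion:
    - {"offset": [-0.0012,-0.0005,-0.0009],"spin": 0}
    - {"offset": [0,0,0],"spin": 0}

```text
time_s: 28.92
ee_pos: [518.5, -17.4, 80.7]
ee_rot: [-179.9, -37.5, 8.5]
force: [-1.8, 3.5, 4.4]
gripper_width: 17.0
gripper_force: 45.0
```

arm_command:
  motion:
    - {"offset": [0,0,0],"spin": 0}
    - {"offset": [0,0,0],"spin": 0}
    - {"offset": [0,0,0],"spin": 0}
    - {"offset": [0,0,0],"spin": 0}
  jaw: 0.045

```text
time_s: 29.42
ee_pos: [518.0, -18.9, 80.0]
ee_rot: [-180.0, -37.4, 8.3]
force: [0.0, -0.7, -0.3]
gripper_width: 44.9
gripper_force: 0.0
```

```bash
python3 t.py -44,-139,180 -44,-139,82
```

```text
t 29.425 rot [-180.   -37.4    8.3] q [-10.3  14.6 136.6 121.7  13.2 -47.4] TCP rig [-66.5  -8.8  80. ] F [ 0.  -0.7 -0.3] w 44.94310649175219
to [ -44. -139.  180.] tool offset [ 78.7 130.1 -65.8] len 165.72876307587438
to [ -44. -139.   82.] tool offset [-59.5   0.1  77.9] len 98.0
```

arm_command:
  motion:
    - {"offset": [0,0,-0.015],"spin": 0}
    - {"offset": [0,0,-0.02],"spin": 0}
    - {"offset": [0,0,-0.02],"spin": 0}
    - {"offset": [0,0,-0.02],"spin": 0}
    - {"offset": [0,0,-0.02],"spin": 0}

```text
time_s: 30.05
ee_pos: [460.4, -27.2, 156.0]
ee_rot: [-180.0, -37.4, 8.3]
force: [0.3, 0.3, 0.0]
gripper_width: 44.9
gripper_force: 0.0
```

arm_command:
  motion:
    - {"offset": [0.01,0,-0.015],"spin": 0}
    - {"offset": [0.01,0,-0.015],"spin": 0}
    - {"offset": [0.01,0.015,-0.015],"spin": 0}
    - {"offset": [0.01,0.02,0],"spin": 0}
    - {"offset": [0,0,0],"spin": 0}

```text
time_s: 30.68
ee_pos: [471.2, -62.2, 216.3]
ee_rot: [-180.0, -37.5, 8.2]
force: [0.5, 0.4, -0.4]
gripper_width: 44.6
gripper_force: 0.0
```

```bash
python3 t.py -44,-139,180 -44,-139,82
python3 - <<'E'
from h import *
im,d=env.grab_frame('top'); im2,d2=env.grab_frame('side')
a=cv2.resize(im[170:310,255:415],None,fx=2.5,fy=2.5); b=cv2.resize(im2[180:340,240:400],None,fx=2.5,fy=2.5)
h=max(a.shape[0],b.shape[0]); c=np.zeros((h,a.shape[1]+b.shape[1],3),np.uint8); c[:a.shape[0],:a.shape[1]]=a; c[:b.shape[0],a.shape[1]:]=b
cv2.imwrite('pics/c4.png',c); print(c.shape)
for n,z in(('knob_grip',84),('shutter_grip',82)):
  for cam in ('top','side'):
    for q in env.pinpoint(cam,n)[:1]: print(n,cam,q,at_z(cam,q['location'],z))
E
```

```text
t 30.675 rot [-180.   -37.5    8.2] q [-20.3  -3.5 128.4  40.1  26.8  29.7] TCP rig [-119.2  -44.7  216.3] F [ 0.5  0.4 -0.4] w 44.63026201470345
to [ -44. -139.  180.] tool offset [37.8 94.1 74.7] len 125.89788624231845
to [ -44. -139.   82.] tool offset [-59.6   0.   77.8] len 98.0
(400, 800, 3)
knob_grip top {'location': [388.0, 249.3], 'score': 0.54} [ 552.18566571 -145.0192814    84.        ]
knob_grip side {'location': [191.5, 319.5], 'score': 0.16} [606.31400103 319.65274452  84.        ]
shutter_grip top {'location': [330.8, 260.1], 'score': 0.79} [529.37601272 -16.39179656  82.        ]
shutter_grip side {'location': [333.7, 261.7], 'score': 0.97} [531.18740896 -20.87765193  82.        ]
```

View pics/c4.png

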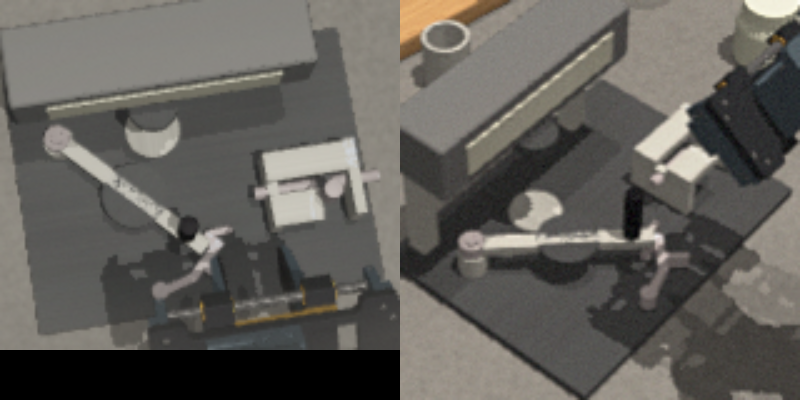

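```bash
python3 t.py -104.5,-140.5,168 -43.5,-140.5,88
python3 - <<'E'
from h import *
print(at_z('top',(255+335.5/2.5-.5,170+184/2.5-.5),98))
E
```

```text
t 30.975 rot [-179.9  -37.3    8.4] q [-20.1  -3.5 128.6  40.1  26.8  29.7] TCP rig [-120.2  -42.8  214.9] F [-1.3 -0.1  0.6] w 45.43322559796282
to [-104.5 -140.5  168. ] tool offset [-15.9  97.7  46.7] len 109.50569665641396
to [ -43.5 -140.5   88. ] tool offset [  0.    0.1 100.6] len 100.60318086422517
[ 563.94291003 -145.00809135   98.        ]
```

arm_command:
  motion:
    - {"offset": [-0.003,0.02,0.005],"spin": 0}
    - {"offset": [-0.003,0.02,0.01],"spin": 0}
    - {"offset": [-0.003,0.02,0.01],"spin": 0}
    - {"offset": [-0.003,0.02,0.01],"spin": 0}
    - {"offset": [-0.0035,0.018,0.012],"spin": 0}

```text
time_s: 31.6
ee_pos: [500.9, -156.0, 168.3]
ee_rot: [-179.9, -37.4, 8.3]
force: [0.4, 0.7, 0.8]
gripper_width: 45.4
gripper_force: 0.0
```

arm_command:
  motion:
    - {"offset": [0,0,0.02],"spin": 0}
    - {"offset": [0,0,0.02],"spin": 0}
    - {"offset": [0,0,0],"spin": 0}
    - {"offset": [0,0,0],"spin": 0}

```text
time_s: 32.1
ee_pos: [524.7, -151.9, 137.3]
ee_rot: [-180.0, -37.4, 8.4]
force: [0.7, -0.7, -0.5]
gripper_width: 44.8
gripper_force: 0.0
```

```bash
python3 t.py -43.5,-140.5,88
```

```text
t 32.1 rot [-180.   -37.4    8.4] q [-30.3  11.5 126.7  65.   24.8  -5.3] TCP rig [ -79.3 -141.3  137.3] F [ 0.7 -0.7 -0.5] w 44.78244640080984
to [ -43.5 -140.5   88. ] tool offset [-1.5 -0.8 60.9] len 60.911319788947694
```

arm_command:
  motion:
    - {"offset": [-0.0015,-0.0008,0.015],"spin": 0}
    - {"offset": [0,0,0.016],"spin": 0}
    - {"offset": [0,0,0.015],"spin": 0}
    - {"offset": [0,0,0.015],"spin": 0}
    - {"offset": [0,0,0],"spin": 0}

```text
time_s: 32.72
ee_pos: [560.2, -146.0, 87.7]
ee_rot: [-179.9, -37.4, 8.3]
force: [0.1, 1.0, -0.8]
gripper_width: 45.0
gripper_force: 0.0
```

```bash
python3 t.py -43.5,-140.5,88
```

```text
t 32.725 rot [-179.9  -37.4    8.3] q [-27.1  18.7 126.6  82.8  20.8 -21.7] TCP rig [ -43.3 -140.7   87.7] F [ 0.1  1.  -0.8] w 45.01587534588452
to [ -43.5 -140.5   88. ] tool offset [ 0.  -0.2 -0.3] len 0.3356138745140979
```

arm_command:
  motion:
    - {"offset": [0,0,0],"spin": 0}
    - {"offset": [0,0,0],"spin": 0}
    - {"offset": [0,0,0],"spin": 0}
    - {"offset": [0,0,0],"spin": 0}
    - {"offset": [0,0,0],"spin": 0}
  jaw: 0.005
  newtons: 25

```text
time_s: 33.35
ee_pos: [560.3, -146.2, 88.2]
ee_rot: [-180.0, -37.4, 8.3]
force: [-2.7, 1.2, 5.2]
gripper_width: 16.9
gripper_force: 25.0
```

arm_command:
  motion:
    - {"offset": [0,0.002,0],"spin": 0}
    - {"offset": [0,0.002,0],"spin": 0}
    - {"offset": [0,0.002,0],"spin": 0}
    - {"offset": [0,0,0],"spin": 0}
    - {"offset": [0,0,0],"spin": 0}

```text
time_s: 33.98
ee_pos: [561.5, -150.8, 88.1]
ee_rot: [-179.8, -37.5, 8.4]
force: [-1.1, 4.3, 5.4]
gripper_width: 17.2
gripper_force: 25.0
```

```bash
python3 t.py
```

```text
t 33.975 rot [-179.8  -37.5    8.4] q [-27.7  18.9 126.2  81.9  21.4 -21.4] TCP rig [ -42.8 -145.6   88.1] F [-1.1  4.3  5.4] w 17.189740631104172
```

arm_command:
  motion:
    - {"offset": [0,0.001,0],"spin": 0}
    - {"offset": [0.0038,0,0.0029],"spin": 0}
    - {"offset": [0.0038,0,0.0029],"spin": 0}
    - {"offset": [0.0038,0,0.0029],"spin": 0}
    - {"offset": [0,0,0],"spin": 0}

```text
time_s: 34.6
ee_pos: [575.2, -149.7, 88.1]
ee_rot: [-179.8, -37.4, 8.4]
force: [-5.5, 4.2, 9.5]
gripper_width: 17.5
gripper_force: 25.0
```

```bash
python3 t.py
```

```text
t 34.6 rot [-179.8  -37.4    8.4] q [-26.7  19.7 124.7  80.6  20.9 -19.1] TCP rig [ -29.  -146.5   88.1] F [-5.5  4.2  9.5] w 17.486076311878946
```

arm_command:
  motion:
    - {"offset": [-0.0005,-0.008,-0.0004],"spin": 0}
    - {"offset": [0,-0.008,0],"spin": 0}
    - {"offset": [0,-0.008,0],"spin": 0}
    - {"offset": [0,-0.008,0],"spin": 0}
    - {"offset": [0,-0.007,0],"spin": 0}

```text
time_s: 35.22
ee_pos: [569.3, -111.8, 88.2]
ee_rot: [-179.9, -37.5, 8.4]
force: [-2.0, 2.3, 6.3]
gripper_width: 17.3
gripper_force: 25.0
```

arm_command:
  motion:
    - {"offset": [0,0,0],"spin": 0}
    - {"offset": [0,0,0],"spin": 0}

```text
time_s: 35.48
ee_pos: [569.3, -112.0, 88.1]
ee_rot: [-179.9, -37.4, 8.4]
force: [-2.5, 2.0, 5.0]
gripper_width: 17.3
gripper_force: 25.0
```

```bash
python3 t.py
```

```text
t 35.475 rot [-179.9  -37.4    8.4] q [-22.2  18.4 127.2  86.9  18.1 -21.9] TCP rig [ -29.3 -108.4   88.1] F [-2.5  2.   5. ] w 17.298751231612492
```

arm_command:
  motion:
    - {"offset": [0,-0.0015,0],"spin": 0}
    - {"offset": [0,-0.001,0],"spin": 0}
    - {"offset": [0,0,0],"spin": 0}

```text
time_s: 35.85
ee_pos: [569.2, -111.1, 88.2]
ee_rot: [179.9, -37.4, 8.3]
force: [-2.2, -2.0, 4.8]
gripper_width: 17.3
gripper_force: 25.0
```

arm_command:
  motion:
    - {"offset": [0,0,0],"spin": 0}
    - {"offset": [0,0,0],"spin": 0}
    - {"offset": [0,0,0],"spin": 0}
    - {"offset": [0,0,0],"spin": 0}
  jaw: 0.045

```text
time_s: 36.35
ee_pos: [568.6, -110.0, 87.5]
ee_rot: [-179.9, -37.4, 8.3]
force: [0.1, 1.0, 0.5]
gripper_width: 45.1
gripper_force: 0.0
```

arm_command:
  motion:
    - {"offset": [0,0,-0.015],"spin": 0}
    - {"offset": [0,0,-0.02],"spin": 0}
    - {"offset": [0,0,-0.02],"spin": 0}
    - {"offset": [0,0,-0.02],"spin": 0}
    - {"offset": [0,0,-0.02],"spin": 0}

```text
time_s: 36.98
ee_pos: [511.1, -118.4, 163.5]
ee_rot: [-180.0, -37.4, 8.3]
force: [0.3, -0.8, 0.4]
gripper_width: 45.0
gripper_force: 0.0
```

arm_command:
  motion:
    - {"offset": [0,0.02,-0.03],"spin": 0}
    - {"offset": [0,0.03,-0.03],"spin": 0}
    - {"offset": [0,0.03,-0.02],"spin": 0}
    - {"offset": [0,0.02,0],"spin": 0}
    - {"offset": [0,0,0],"spin": 0}

```text
time_s: 37.6
ee_pos: [478.3, -225.2, 225.8]
ee_rot: [-179.9, -37.3, 8.2]
force: [0.7, 1.1, 0.6]
gripper_width: 45.2
gripper_force: 0.0
```

```bash
python3 t.py
python3 - <<'E'
from h import *
im,d=env.grab_frame('top'); im2,d2=env.grab_frame('side')
a=cv2.resize(im[170:310,255:415],None,fx=2.5,fy=2.5); b=cv2.resize(im2[180:340,240:400],None,fx=2.5,fy=2.5)
h=max(a.shape[0],b.shape[0]); c=np.zeros((h,a.shape[1]+b.shape[1],3),np.uint8); c[:a.shape[0],:a.shape[1]]=a; c[:b.shape[0],a.shape[1]:]=b
cv2.imwrite('pics/c5.png',c)
for n,z in(('knob_grip',84),('shutter_grip',82),('bottle',0),('jar',0),('block_mid',40)):
  for cam in ('top','side'):
    for q in env.pinpoint(cam,n)[:1]: print(n,cam,q['score'],at_z(cam,q['location'],z))
E
```

```text
t 37.6 rot [-179.9  -37.3    8.2] q [-43.4   4.5 118.6  46.   41.6   7.1] TCP rig [-135.9 -207.1  225.8] F [0.7 1.1 0.6] w 45.219945398467765
knob_grip top 0.55 [ 560.6868272  -112.68038276   84.        ]
knob_grip side 0.6 [ 562.11965042 -110.84696737   84.        ]
shutter_grip top 0.81 [528.07124376 -11.90274322  82.        ]
shutter_grip side 0.71 [530.13457482 -16.39975966  82.        ]
bottle top 0.96 [691.09149613 401.0226551    0.        ]
bottle side 0.74 [538.32966345 -50.44899335   0.        ]
jar top 0.96 [ 651.83973355 -340.06314039    0.        ]
jar side 0.63 [ 655.15468867 -337.50796993    0.        ]
block_mid top 0.94 [435.47800282 368.10961874  40.        ]
block_mid side 0.64 [435.123009   355.60179603  40.        ]
```

View pics/c5.png

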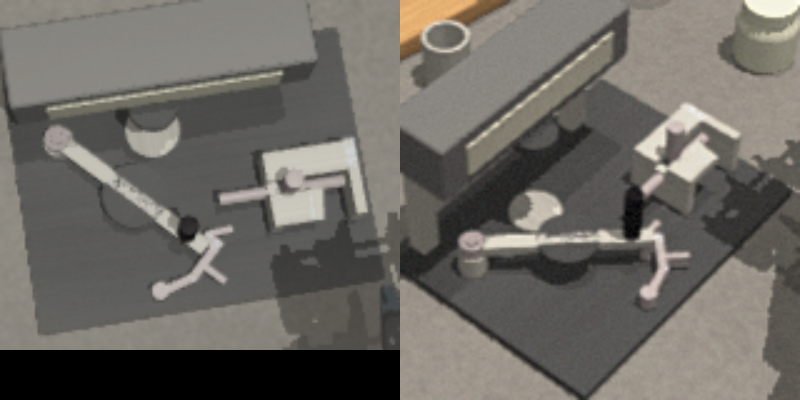

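The picture shows three things:
- The arm is hooked: the handle is at (188,228) in the left panel, with the catch around its pin.
- The bolt is home in front of the arm: the knob is at (293,180) and the tip at (222,198).
- The gripper is clear of everything.

The block is still upright in the tray, so I'm handing in.

```bash
python3 -c "
from workcell import env
print(env.job_done())"
```

```text
the job is handed in; nothing more can be done
None
```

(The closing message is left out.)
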